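# Reset the condensate drain timer with its reset key

## Robot

A 6-joint arm with a two-finger parallel gripper is mounted at the origin on a cart in front of the work surface, level with it; the furniture and walls round the work are solid. World frame = base frame: x ahead of the robot, y to its left, z up, the work surface at z = 0. Lengths are in m, angles in rad, forces in N, time in s.
With the tool pointing down it reaches from about 0.275 to 1 m from the base axis. Payload 8.4 kg.
Tool frame: the origin (TCP) lies midway between the tips of the shut fingers; the grasp point (between the pads) lies 19 mm behind it; z points along the fingers, y is the line along which they close (so a half turn about z gives the same grasp; the last joint's range is limited). The gripper opens to 85 mm and grips with 20 to 120 N. Pads are 22 mm wide; open, the fingers measure 114 mm over their backs; the gripper's body (76 mm by 85 mm) begins 54 mm behind the grasp point. The pads swing forward as they close: fully open they stand 13 mm farther back than shut.
Start: joints at [1.134, 0.353, 1.633, -0, 1.155, -0.002], TCP at [0.263, 0.567, 0.231] pointing down, gripper open.
Joint ranges: [-2.63, 2.63], [-0.92, 2.1], [0.06, 2.66], [-1.3, 4.44], [0, 2.69], [-3.02, 3.02]. Speed limits (rad/s): [2.22, 2.22, 2.79, 3.14, 3.14, 3.14].

## Interface

Orientations are given as a unit quaternion [x, y, z, w].
In Python, from workcell import robot gives the robot as it stands.
- The arm moves only by the tool move_arm, never from a script. Its arguments are lists of equal length, an entry for each row: "dr": the turn, a rotation vector about the tool's x, y, z in degrees, a list of three; "linear": the shift along the tool's x, y, z in mm, a list of three; "gripper": the opening, from 0 (shut) to 1 (fully open). In form: {"dr": [[rx, ry, rz], ...], "linear": [[tx, ty, tz], ...], "gripper": [gripper, ...]}. A call has 1 to 5 rows; each row shifts and turns the commanded pose from where the row before left it, along the tool's axes as they then stand; what a row does not reach is not made up. A row lasts 1/8 s, in which the tool goes at most 62.5 mm and 10.7 degrees, less where a joint would pass 70% of its speed; a pose out of reach is approached as far as the arm can. A call is refused whole if a number of a shift passes 62.5 or a number of a turn 10.7, either way. A call with a gripper value outside its range is refused whole. The fingers move at their own pace and stop on an object; the grip force is fixed at half the most. Time passes only in rows, so rows that do not move let the fingers close. It gives the time, the measured TCP pose, the force, the opening and the grip force at its end, in the units of the state.
- robot.get_obs(): the state, without advancing time (a new reading comes with each control period).
- robot.grab_frame(name): name is "scene" or "top" or "wrist"; returns a dict with "image" (400x640x3 uint8, red, green, blue), "fovy" (degrees; the focal length in pixels is half the picture's height over the tangent of half this angle, whatever the lens; pixels are square), "cx", "cy" (the principal point, pixels), "k1" (the pictures are not rectified: a ray, as slopes to the right and down, at radius r is drawn at 1 + k1 r^2 times it, then the intrinsics apply), "rvec" (rotation vector, rad) and "tvec" (3), from world to camera coordinates, as OpenCV has them. Camera axes: x right, y down, z forward; pixel columns grow to the right and rows downward; lengths in m; the calibration is good to about 2 mm. A picture is of the moment at which its call begins. There is no depth.
- robot.close_job(): hands the job in; it is judged then, once.
The state is a dict: "time": time; "joint_positions": joint angles; "joint_vel": joint speeds; "joint_torque": joint torques, N m; "ee_pos": TCP position; "ee_rot": TCP orientation; "ft_force": force on the tool from outside, world axes, zero at the start; "wrist_torque": the same for the moment, N m; "finger_gap": opening from 0.0 (shut) to 1.0 (fully open); "gripper_force": force on a finger pad.
Only numpy, scipy, OpenCV 4.12 (cv2) and the standard library are available. Lean on these libraries where they do the work, as an engineer would, in place of code of your own. Each camera call takes 0.05 s, during which the arm holds its last target. There are 200 camera calls.

## Task

Take the red reset key off its hook, reach into the yellow-ringed well on top of the white drain timer with the key's steel tip and press the recessed orange button fully in, holding it in for about a second. Then hang the key back on its hook by its eye and leave it hanging there upright and still; do not poke the timer with the gripper, and do not disturb the white filter, the jar and the torch standing about.

Things in the scene. Friction and masses are not known exactly. Their poses are not given: they have to be found in the camera images.
- drain_timer: fixed white box 105 (x) x 125 (y) x 55 mm high, with a low mounting ear (5 mm high) out to 83 mm from its middle on each y side, a green display near its +x edge on top, and a well in the middle of its flat top. Origin: centre of its underside, below the well; z up. Position and yaw vary.
- well_mouth (a point): centre of the well's round mouth, level with the timer's flat top (55 mm above the surface). The well is 21 mm in diameter with a 3 mm chamfer, straight down; a thin yellow ring less than 1 mm high surrounds it.
- button_top (a point): centre of the flat top of the orange button in the well (17.6 mm in diameter); at rest 10 mm below the mouth; moves down with the button.
- reset_button (a joint): travel of the orange spring button: 0 = out, 0.005 m = fully in (stop). It springs back by itself; it starts to move at about 2.5 N and takes about 6 N to be fully in.
- hook_stand: fixed steel hook stand: dark base plate 130 x 100 x 10 mm, a round post 16 mm thick and 182 mm high 55 mm to the +x side of the origin, and a hook rod 8 mm thick that leaves the post towards -x, dips to a saddle over the origin and turns up at its free end. Origin: under the base, below the saddle; the hook points to its -x; z up. Position and yaw vary.
- hook_saddle (a point): lowest point of the hook's upper side, where the eye rests, 176 mm above the surface.
- hook_tip (a point): top of the hook's upturned free end, 32 mm to the -x side of the saddle and 18 mm above it (the rod there reaches 36 mm from the saddle).
- reset_key: loose red tool, 205 mm long, 0.14 kg, hanging upright on the hook at the start. Origin: its steel tip (lower end); z up along the key. From the tip: round steel stem 10 mm thick, 95 mm long; eye (loop of 8 mm bar, 64 mm wide in y, open along x); block grip 22 (x) x 24 (y) x 48 mm at 157 to 205 mm. Hanging, its y is across the hook rod, its x along it.
- key_tip (a point): the rounded end of the key's steel stem, on the key's axis (the key's origin). A red collar 18 mm thick sits 84 mm above it. The key's centre of mass lies about 73 mm above the tip (heavy stem, light grip).
- key_eye (a point): inner upper side of the eye, 151 mm above the tip, on the axis: it rests on the hook's saddle. The eye's opening is 48 mm wide (y) and 52 mm high (99 to 151 mm above the tip), its lower corners rounded.
- key_grip (a point): point in the block grip on the key's axis, 184 mm above the tip, where the grip can be taken from above across its 24 mm y width; fingers may reach 20 mm lower before they come near the hook.
- filter_element: white cylindrical filter element lying on its side, 45 mm thick and 88 mm long, bystander. Origin: centre of its underside.
- sample_jar: standing jar with a red lid, 62 mm in diameter, 90 mm high, bystander. Origin: centre of its underside.
- torch: black pocket torch lying, 28 mm thick and 99 mm long, bystander. Origin: centre of its underside; length along its y.
Not all that is in view belongs to the job. There is more than one size of the reset_key; the job needs the larger.

How it is judged:
By the outcome, as a careful person would: the job done as asked, in the order asked, and still so for the second after the job is handed in, with the robot touching nothing.
It also fails if it takes over 64 s, if anything falls off the work surface, if the arm or the gripper's body presses on something with over 40 N, if the wrist force passes 120 N, or if a joint passes its speed limit or range.

## Working session

There is one attempt and no reset: what is moved stays moved. The work goes in short steps, Python scripts to look and compute and a tool call to move; the robot and the scene stay as the last step left them, time stands still between calls to the robot, and variables do not carry over. Pictures are saved under pics/ and viewed, at most 11 in all, crops included, and the job is handed in when it is done.

Besides the shell and the picture viewer there is one more tool, called after "Call:" as name(argument=value, ...), one argument or row to a line, values as JSON. move_arm: Moves the arm, as the interface text tells. Its arguments: {"type":"object","properties":{"dr":{"type":"array"},"linear":{"type":"array"},"gripper":{"type":"array"}},"required":["dr","linear","gripper"]}

```bash
mkdir -p pics; ls; cat > h.py <<'E'
import numpy as np,cv2,json
from workcell import robot
from scipy.spatial.transform import Rotation as R
def grab(n,save=None):
    f=robot.grab_frame(n)
    if save: cv2.imwrite('pics/'+save,cv2.cvtColor(f['image'],cv2.COLOR_RGB2BGR))
    return f
def K(f):
    fl=200/np.tan(np.radians(f['fovy'])/2)
    return np.array([[fl,0,f['cx']],[0,fl,f['cy']],[0,0,1.]]),np.array([f['k1'],0,0,0,0.])
def ray(f,uv):
    k,d=K(f);p=cv2.undistortPoints(np.array([[uv]],float),k,d)[0,0]
    M=cv2.Rodrigues(np.array(f['rvec'],float))[0];t=np.array(f['tvec'],float).ravel()
    v=M.T@np.array([p[0],p[1],1]);return -M.T@t,v/np.linalg.norm(v)
def plane(f,uv,z):
    o,v=ray(f,uv);return o+v*(z-o[2])/v[2]
def tri(*fu):
    A=np.zeros((3,3));b=np.zeros(3);rs=[ray(f,u) for f,u in fu]
    for o,v in rs:
        P=np.eye(3)-np.outer(v,v);A+=P;b+=P@o
    x=np.linalg.solve(A,b);return x,[np.linalg.norm((np.eye(3)-np.outer(v,v))@(x-o)) for o,v in rs]
def proj(f,X):
    k,d=K(f);return cv2.projectPoints(np.array([X],float),np.array(f['rvec'],float),np.array(f['tvec'],float),k,d)[0][0,0]
E
python3 - <<'E'
from h import *
import pickle
fs={n:grab(n,n+'0.png') for n in('scene','top','wrist')}
pickle.dump(fs,open('f0.pkl','wb'))
for n,f in fs.items(): print(n,f['fovy'],f['cx'],f['cy'],f['k1'],ray(f,(320,200)))
print(robot.get_obs())
E
```

```text
pics
scene 50.01151271459936 316.5110615133294 200.1351776186141 -0.0021625161986608787 (array([ 0.26903019, -0.52268565,  1.14075912]), array([ 0.16849779,  0.44851253, -0.87774996]))
top 43.53199681376664 320.11516473728307 203.90322404780161 -0.05183148110906672 (array([ 0.35052139, -0.01468272,  1.4603739 ]), array([ 0.08130728,  0.00410473, -0.99668063]))
wrist 60.0199187208587 313.74694196267893 204.9338747101836 -0.061533607365455434 (array([0.19071683, 0.60023929, 0.37410431]), array([ 0.27987724, -0.11060099, -0.95364362]))
{'time': 0.15, 'joint_positions': array([ 1.13360184e+00,  3.53474502e-01,  1.63393972e+00,  3.33103358e-05,
        1.15519992e+00, -2.42329637e-03]), 'joint_vel': array([-0.00060072, -0.00203632, -0.00185689,  0.00069925,  0.00103714,
        0.00041332]), 'joint_torque': array([-1.31769275e-04, -6.05636358e+01, -3.42340922e+01, -1.16063097e-04,
        6.03780267e-03, -2.39095996e-06]), 'ee_pos': array([0.26310768, 0.56653593, 0.23075333]), 'ee_rot': array([ 2.15684033e-01,  9.76463075e-01, -4.95135487e-04, -1.26232109e-04]), 'ft_force': array([0.37039464, 0.28317276, 0.71166756]), 'wrist_torque': array([ 0.00474261, -0.00473569, -0.02401903]), 'gripper_force': 0.0, 'finger_gap': 0.9962677517138423}
```

View pics/scene0.png

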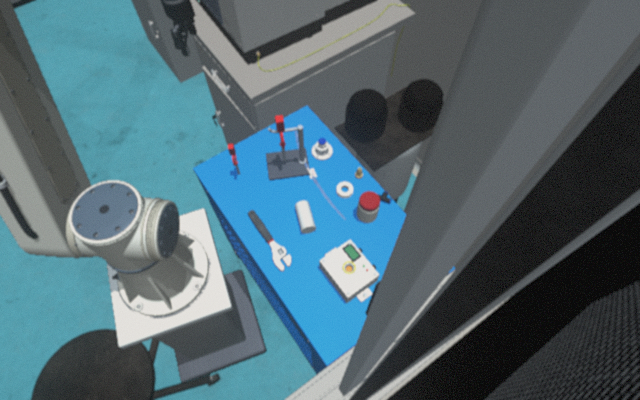

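View pics/top0.png

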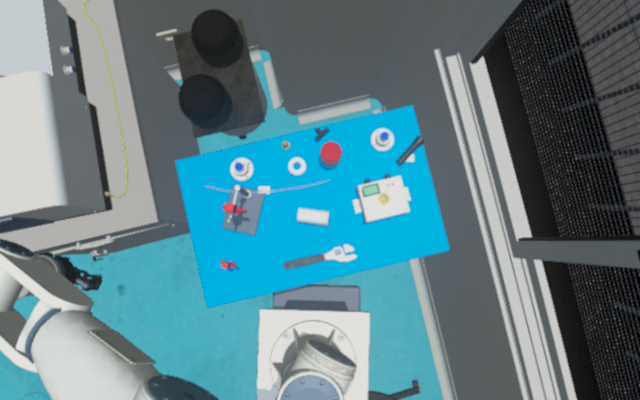

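The scene view shows the large key on the hook stand at about (281,125) and the timer at (348,268). In the top view the same things are at (233,208) and (383,198). The things that could be taken for the key are the large red key on the dark-base stand (scene 281,125 / top 233,208), the small red key (scene 232,150 / top 228,265) and the red jar lid (scene 369,200). I choose the one on the stand and check it in a close crop.

```bash
python3 - <<'E'
from h import *
import pickle
fs=pickle.load(open('f0.pkl','rb'))
def crop(n,x,y,w,h,s): return cv2.resize(cv2.cvtColor(fs[n]['image'],cv2.COLOR_RGB2BGR)[y:y+h,x:x+w],None,fx=s,fy=s,interpolation=cv2.INTER_CUBIC)
a=crop('scene',220,105,100,75,4);b=crop('top',190,170,100,75,4)
c=crop('scene',310,225,100,75,4);d=crop('top',335,160,100,75,4)
cv2.imwrite('pics/c1.png',np.vstack([np.hstack([a,b]),np.hstack([c,d])]))
E
```

```text
(no output)
```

View pics/c1.png

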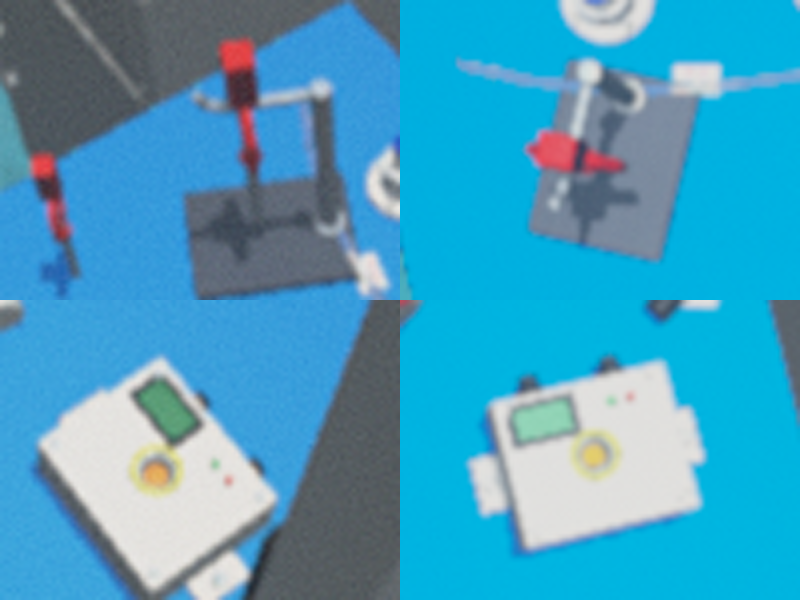

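View pics/wrist0.png

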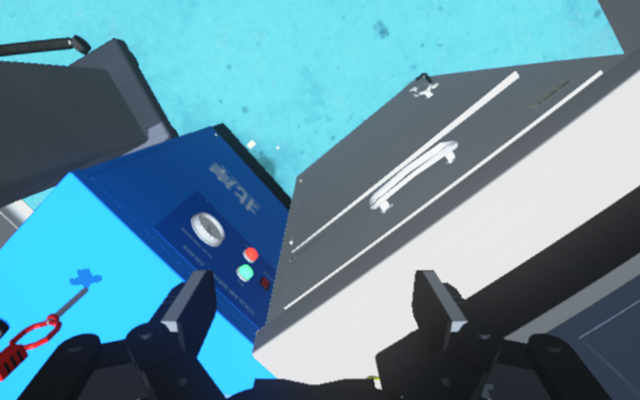

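The crops confirm the choice: the larger key hangs by its eye on the hook rod, and the small one stands free at lower left. The ringed well is at about scene (349,267.5) and top (383.5,198.8). The wrist view shows the small key at left (30,350) with nothing else of use. Next I measure.

```bash
python3 - <<'E'
from h import *
import pickle
fs=pickle.load(open('f0.pkl','rb'));S,T=fs['scene'],fs['top']
np.set_printoptions(precision=4,suppress=True)
print('post',tri((S,(300,126.5)),(T,(237.5,188))))
print('tip',tri((S,(270,129.2)),(T,(228.8,220.8))))
print('grip top',tri((S,(279.5,117)),(T,(225.6,207.5))))
for uv in((233,185.5),(265,192.5),(255,235.5),(222,228)): print('base',plane(T,uv,.01))
w=[]
for f,(x,y) in((S,(349,267.5)),(T,(383.5,198.8))):
    hsv=cv2.cvtColor(f['image'],cv2.COLOR_RGB2HSV)
    m=cv2.inRange(hsv,(18,60,120),(36,255,255));m2=np.zeros_like(m);cv2.circle(m2,(int(x),int(y)),10,255,-1);m&=m2
    p=np.argwhere(m)[:,::-1];c=cv2.fitEllipse(cv2.convexHull(p.astype(np.float32)))
    print(len(p),c);w.append((f,c[0]));print(plane(f,c[0],.0555))
print('well',tri(*w))
hsv=cv2.cvtColor(T['image'],cv2.COLOR_RGB2HSV)
# timer body corners, on z=.055
for uv in((489,402),(664,361),(700,508),(527,549)): print('timer',plane(T,((uv[0]-400)/4+335,(uv[1]-300)/4+160),.055))
for n,uv in(('jar',(331,153)),('filt',(313,215)),('wrench',(345,252)),('torch',(410,150)),('small',(228,265)),('bot',(242,168)),('c1',(297,166))): print(n,plane(T,uv,.03))
E
```

```text
post (array([0.4802, 0.2018, 0.1896]), [np.float64(0.0014121972723820549), np.float64(0.0014121972723818855)])
tip (array([0.397 , 0.2196, 0.1935]), [np.float64(0.00283905795991681), np.float64(0.0028390579599168212)])
grip top (array([0.4285, 0.2223, 0.229 ]), [np.float64(0.0029715650716392486), np.float64(0.0029715650716392716)])
base [0.5039 0.2462 0.01  ]
base [0.4861 0.152  0.01  ]
base [0.3603 0.1763 0.01  ]
base [0.3791 0.273  0.01  ]
66 ((348.7435607910156, 266.8224792480469), (12.291094779968262, 12.669629096984863), 55.952293395996094)
[ 0.4777 -0.1843  0.0555]
33 ((383.6087646484375, 198.2757568359375), (10.770125389099121, 11.69467830657959), 122.32441711425781)
[ 0.4752 -0.1878  0.0555]
well (array([ 0.4752, -0.1869,  0.0644]), [np.float64(0.0007755433250067331), np.float64(0.000775543325006659)])
timer [ 0.5093 -0.1128  0.055 ]
timer [ 0.5421 -0.2359  0.055 ]
timer [ 0.4387 -0.263   0.055 ]
timer [ 0.4064 -0.1419  0.055 ]
jar [ 0.6042 -0.0365  0.03  ]
filt [0.4236 0.0099 0.03  ]
wrench [ 0.3209 -0.0842  0.03  ]
torch [ 0.6199 -0.2647  0.03  ]
small [0.2741 0.2475 0.03  ]
bot [0.5532 0.2188 0.03  ]
c1 [0.5635 0.0603 0.03  ]
```

Checks: the post top comes out 0.19 high, the hook tip 0.194 (expected 0.194) and the grip top 0.229 (expected 0.230). The saddle is at about (0.428,0.213) with hook yaw about −11.5°. The well is at (0.475,−0.187) and agrees with the centre of the box corners. Now I go to hover over the key.

Call:
move_arm(
  dr=[
    [0,0,-6.75],
    [0,0,-6.75],
    [0,0,0],
    [0,0,0],
    [0,0,0],
  ],
  linear=[
    [0,0,-40],
    [0,0,-40],
    [-25,-35,0],
    [-25,-35,0],
    [-25,-35,0],
  ],
  gripper=[1,1,1,1,1],
)

```text
time: 0.78
ee_pos: [0.3162, 0.4478, 0.3111]
ee_rot: [0.099, 0.995, -0.0, -0.0]
ft_force: [0.9, -0.1, 0.6]
finger_gap: 1.001
gripper_force: 0.0
```

Call:
move_arm(
  dr=[
    [0,0,0],
    [0,0,0],
    [0,0,0],
    [0,0,0],
    [0,0,0],
  ],
  linear=[
    [-25,-35,0],
    [-25,-35,0],
    [-25,-35,0],
    [-25,-35,0],
    [-20,-30,0],
  ],
  gripper=[1,1,1,1,1],
)

```text
time: 1.4
ee_pos: [0.4003, 0.2572, 0.3112]
ee_rot: [0.1, 0.995, -0.0, -0.0]
ft_force: [-0.0, -0.4, -0.2]
finger_gap: 1.002
gripper_force: 0.0
```

```bash
cat >> h.py <<'E'
np.set_printoptions(precision=4,suppress=True)
def st():
    o=robot.get_obs();r=R.from_quat(o['ee_rot']);print('t',o['time'],'p',o['ee_pos'],'x',r.as_matrix()[:,0],'y',r.as_matrix()[:,1],'z',r.as_matrix()[:,2],'F',o['ft_force'],'gap',o['finger_gap'],o['gripper_force']);return o,r.as_matrix()
def tool(M,d): print('tool mm',1000*M.T@np.array(d))
E
python3 - <<'E'
from h import *
import pickle
f=grab('wrist','w1.png');pickle.dump(f,open('w1.pkl','wb'))
o,M=st();tool(M,np.array([.428,.213,.31])-o['ee_pos'])
E
```

```text
t 1.45 p [0.4012 0.2543 0.3111] x [-0.9801  0.1984 -0.001 ] y [ 0.1984  0.9801 -0.0024] z [ 0.0006 -0.0025 -1.    ] F [ 0.7065 -1.9555 -0.0724] gap 1.002967074362574 0.0
tool mm [-34.4711 -35.1503   1.2392]
```

View pics/w1.png

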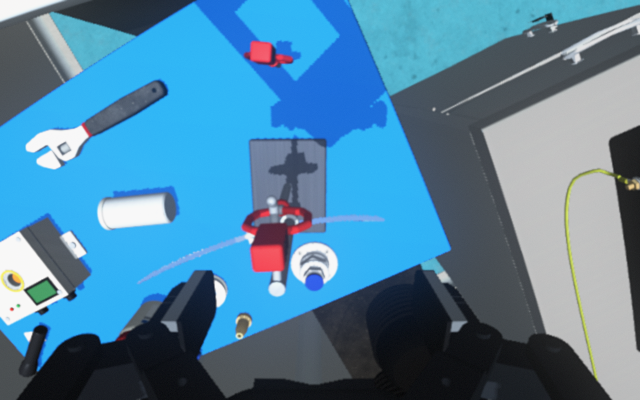

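The wrist view shows the key's grip block at about (269,248), the eye at (278,217), the post top at (277,289) and the hook's free end at about (271,202). The small key is far off at (262,52). Now I centre over the key and take a second view.

Call:
move_arm(
  dr=[
    [0,0,0],
    [0,0,0],
  ],
  linear=[
    [-17,-18,0],
    [-17,-17,0],
  ],
  gripper=[1,1],
)

```text
time: 1.7
ee_pos: [0.4266, 0.2169, 0.3112]
ee_rot: [0.099, 0.995, -0.0, -0.0]
ft_force: [0.4, 0.3, 1.1]
finger_gap: 1.002
gripper_force: 0.0
```

```bash
python3 - <<'E'
from h import *
import pickle
f=grab('wrist');pickle.dump(f,open('w2.pkl','wb'));st()
g=pickle.load(open('w1.pkl','rb'))
ims=[]
for a,c in((g,(269,245)),(f,proj(f,[.428,.215,.225]))):
    x,y=int(c[0])-50,int(c[1])-65;print(x,y)
    ims.append(cv2.resize(cv2.cvtColor(a['image'],cv2.COLOR_RGB2BGR)[y:y+140,x:x+100],None,fx=4,fy=4,interpolation=cv2.INTER_CUBIC))
cv2.imwrite('pics/c2.png',np.hstack(ims))
E
```

```text
t 1.75 p [0.4278 0.2152 0.3112] x [-0.9802  0.1981 -0.001 ] y [ 0.1981  0.9802 -0.0013] z [ 0.0007 -0.0014 -1.    ] F [ 0.7339 -1.1926  0.2772] gap 1.0029332629069847 0.0
219 180
261 147
```

View pics/c2.png

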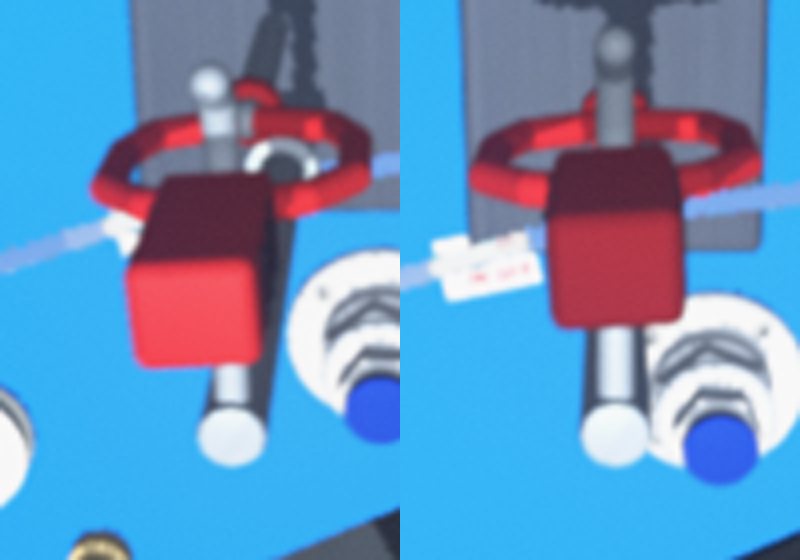

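The crop shows the grip's top face centred at (197,314) on the left and (217,267) on the right. The post top is at (232,437) and (215,436), and the hook-tip ball at (209,85) and (215,48). I triangulate these.

```bash
python3 - <<'E'
from h import *
import pickle
g=pickle.load(open('w1.pkl','rb'));f=pickle.load(open('w2.pkl','rb'));f0=pickle.load(open('f0.pkl','rb'))
P1=lambda u,v:(219+u/4-.4,180+v/4-.4);P2=lambda u,v:(261+u/4-.4,147+v/4-.4)
def t(n,a,b,z):
    print(n,*tri((g,P1(*a)),(f,P2(*b))),plane(g,P1(*a),z),plane(f,P2(*b),z))
t('grip',(197,314),(217,267),.230);t('post',(232,437),(215,436),.182);t('ball',(209,85),(215,48),.190)
o,M=st()
for u in((132,266),(257,260),(262,364),(143,369)): print(plane(g,P1(*u),.23))
print(f['tvec'])
E
```

```text
grip [0.4274 0.2177 0.2306] [np.float64(0.00037138420183478423), np.float64(0.00037138420183482765)] [0.428  0.2178 0.23  ] [0.4272 0.2175 0.23  ]
post [0.4829 0.2061 0.1811] [np.float64(1.1558759391955468e-05), np.float64(1.1558759392018056e-05)] [0.4823 0.2063 0.182 ] [0.4824 0.2062 0.182 ]
ball [0.3964 0.2234 0.1944] [np.float64(1.6102744492844665e-06), np.float64(1.610274449056904e-06)] [0.3977 0.2225 0.19  ] [0.3972 0.2232 0.19  ]
t 1.75 p [0.4278 0.2152 0.3112] x [-0.9802  0.1981 -0.001 ] y [ 0.1981  0.9802 -0.0013] z [ 0.0007 -0.0014 -1.    ] F [ 0.7339 -1.1926  0.2772] gap 1.0029332629069847 0.0
[0.4165 0.2087 0.23  ]
[0.4197 0.2308 0.23  ]
[0.4402 0.227  0.23  ]
[0.437  0.2053 0.23  ]
[-0.2966 -0.4235  0.3388]
```

All heights match (0.2306, 0.181 and 0.1944). Now I descend and grip.

Call:
move_arm(
  dr=[
    [0,0,0],
    [0,0,0],
    [0,0,0],
    [0,0,0],
    [0,0,0],
  ],
  linear=[
    [0,2.4,25],
    [0,0,30],
    [0,0,30],
    [0,0,26],
    [0,0,10],
  ],
  gripper=[1,1,1,1,1],
)

```text
time: 2.38
ee_pos: [0.4259, 0.2198, 0.1889]
ee_rot: [0.099, 0.995, -0.001, -0.001]
ft_force: [-0.4, 0.5, 0.5]
finger_gap: 0.999
gripper_force: 0.0
```

Call:
move_arm(
  dr=[
    [0,0,0],
    [0,0,0],
    [0,0,0],
    [0,0,0],
    [0,0,0],
  ],
  linear=[
    [0,0,0],
    [0,0,0],
    [0,0,0],
    [0,0,0],
    [0,0,0],
  ],
  gripper=[0.8,0.65,0.5,0.35,0.2],
)

```text
time: 3.0
ee_pos: [0.4269, 0.2196, 0.191]
ee_rot: [0.099, 0.995, -0.0, 0.0]
ft_force: [-1.6, -2.0, 8.4]
finger_gap: 0.274
gripper_force: 57.8
```

Call:
move_arm(
  dr=[
    [0,0,0],
    [0,0,0],
    [0,0,0],
  ],
  linear=[
    [0,0,0],
    [0,0,0],
    [0,0,0],
  ],
  gripper=[0,0,0],
)

```text
time: 3.38
ee_pos: [0.427, 0.2198, 0.191]
ee_rot: [0.099, 0.995, -0.0, 0.0]
ft_force: [-1.3, -2.9, 7.6]
finger_gap: 0.269
gripper_force: 57.8
```

Gripped (gap 0.27 ≈ 23 mm). Next I lift 27 mm in small steps and look before sliding off.

Call:
move_arm(
  dr=[
    [0,0,0],
    [0,0,0],
    [0,0,0],
    [0,0,0],
  ],
  linear=[
    [0,0,-7],
    [0,0,-10],
    [0,0,-10],
    [0,0,0],
  ],
  gripper=[0,0,0,0],
)

```text
time: 3.88
ee_pos: [0.4275, 0.2204, 0.2184]
ee_rot: [0.099, 0.995, 0.001, 0.001]
ft_force: [1.2, -1.1, -2.3]
finger_gap: 0.275
gripper_force: 58.2
```

```bash
python3 - <<'E'
from h import *
import pickle
st()
fs={n:grab(n) for n in('scene','top','wrist')}
pickle.dump(fs,open('f1.pkl','wb'))
a=lambda n,x,y,w,h,s: cv2.resize(cv2.cvtColor(fs[n]['image'],cv2.COLOR_RGB2BGR)[y:y+h,x:x+w],None,fx=s,fy=s,interpolation=cv2.INTER_CUBIC)
cv2.imwrite('pics/c3.png',np.hstack([a('scene',235,90,100,100,4),a('wrist',220,100,200,200,2)]))
E
```

```text
t 3.875 p [0.4275 0.2204 0.2184] x [-0.9802  0.1978 -0.0015] y [0.1978 0.9802 0.0013] z [ 0.0017  0.0009 -1.    ] F [ 1.1821 -1.1118 -2.3001] gap 0.2745498688450828 58.19849073886871
```

View pics/c3.png

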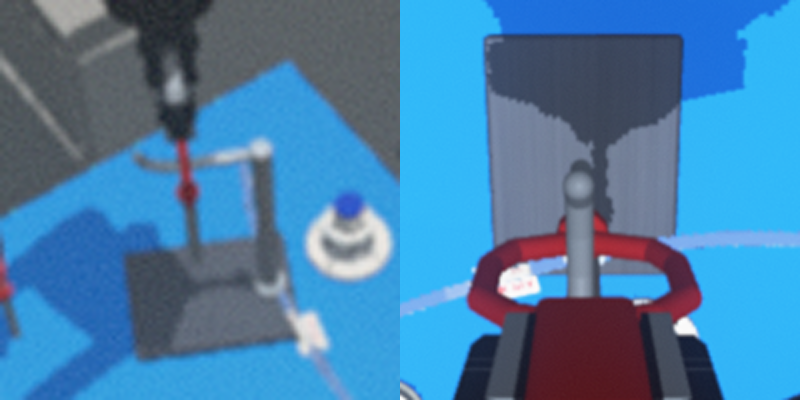

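The key hangs straight in the gripper with the hook rod (at 580,190) centred in the eye (468–700). I slide off along tool +x, then raise.

Call:
move_arm(
  dr=[
    [0,0,0],
    [0,0,0],
    [0,0,0],
    [0,0,0],
    [0,0,0],
  ],
  linear=[
    [8,0,0],
    [14,0,0],
    [14,0,0],
    [14,0,0],
    [14,0,0],
  ],
  gripper=[0,0,0,0,0],
)

```text
time: 4.65
ee_pos: [0.363, 0.2329, 0.2173]
ee_rot: [0.099, 0.995, 0.0, 0.0]
ft_force: [-0.3, -0.1, -0.8]
finger_gap: 0.274
gripper_force: 58.1
```

Call:
move_arm(
  dr=[
    [0,0,0],
    [0,0,0],
    [0,0,0],
    [0,0,0],
    [0,0,0],
  ],
  linear=[
    [4,0,0],
    [0,0,-15],
    [0,0,-25],
    [0,0,-15],
    [0,0,0],
  ],
  gripper=[0,0,0,0,0],
)

```text
time: 5.28
ee_pos: [0.3612, 0.2339, 0.2737]
ee_rot: [0.1, 0.995, 0.001, 0.001]
ft_force: [0.8, 1.0, -1.6]
finger_gap: 0.275
gripper_force: 58.5
```

```bash
python3 - <<'E'
from h import *
o,M=st();tool(M,np.array([.475,-.187,0])-o['ee_pos'])
E
```

```text
t 5.275 p [0.3612 0.2339 0.2737] x [-0.9802  0.1981 -0.0021] y [0.1981 0.9802 0.002 ] z [ 0.0025  0.0015 -1.    ] F [ 0.8078  0.9591 -1.555 ] gap 0.27508500036476047 58.4549081325531
tool mm [-194.3658 -390.5504  273.2827]
```

Call:
move_arm(
  dr=[
    [0,0,0],
    [0,0,0],
    [0,0,0],
    [0,0,0],
    [0,0,0],
  ],
  linear=[
    [0,-20,0],
    [0,-35,0],
    [0,-35,0],
    [-10,-35,0],
    [-24,-35,0],
  ],
  gripper=[0,0,0,0,0],
)

```text
time: 5.9
ee_pos: [0.3603, 0.0681, 0.2715]
ee_rot: [0.099, 0.995, -0.0, -0.001]
ft_force: [0.6, 0.3, -0.6]
finger_gap: 0.273
gripper_force: 58.7
```

Call:
move_arm(
  dr=[
    [0,0,0],
    [0,0,0],
    [0,0,0],
    [0,0,0],
    [0,0,0],
  ],
  linear=[
    [-24,-35,0],
    [-24,-35,0],
    [-24,-35,0],
    [-24,-35,0],
    [-24,-35,0],
  ],
  gripper=[0,0,0,0,0],
)

```text
time: 6.52
ee_pos: [0.4438, -0.1273, 0.2713]
ee_rot: [0.1, 0.995, 0.0, -0.001]
ft_force: [-0.1, 0.0, -1.9]
finger_gap: 0.272
gripper_force: 58.7
```

Call:
move_arm(
  dr=[
    [0,0,0],
    [0,0,0],
    [0,0,0],
    [0,0,0],
  ],
  linear=[
    [-24,-30,0],
    [-16,-20,0],
    [0,-5,0],
    [0,0,0],
  ],
  gripper=[0,0,0,0],
)

```text
time: 7.02
ee_pos: [0.4723, -0.1868, 0.2718]
ee_rot: [0.1, 0.995, 0.0, -0.001]
ft_force: [-0.7, 0.1, -1.3]
finger_gap: 0.274
gripper_force: 58.7
```

```bash
python3 - <<'E'
from h import *
import pickle
o,M=st();tool(M,np.array([.475,-.187,0])-o['ee_pos'])
fs={n:grab(n) for n in('scene','top','wrist')}
pickle.dump(fs,open('f2.pkl','wb'))
a=lambda n,x,y,w,h,s: cv2.resize(cv2.cvtColor(fs[n]['image'],cv2.COLOR_RGB2BGR)[y:y+h,x:x+w],None,fx=s,fy=s,interpolation=cv2.INTER_CUBIC)
cv2.imwrite('pics/c4.png',np.hstack([a('scene',310,210,80,100,5),a('wrist',240,0,160,200,2.5)]))
E
```

```text
t 7.025 p [ 0.4723 -0.1868  0.2718] x [-0.9802  0.1982  0.0015] y [0.1982 0.9802 0.0005] z [-0.0013  0.0008 -1.    ] F [-0.7076  0.1332 -1.3415] gap 0.2744205494650263 58.74100148677826
tool mm [ -3.1106   0.2054 271.8255]
```

View pics/c4.png

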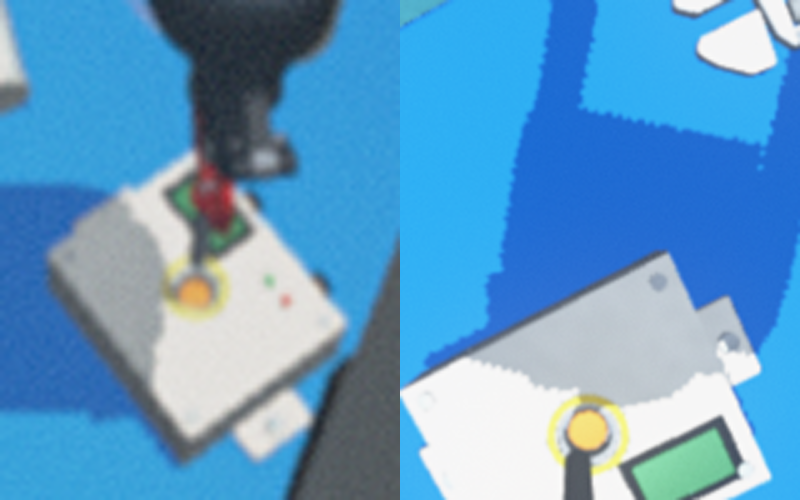

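In the wrist crop the stem's end is at about (577,453) and the ring's centre at about (588,435). In the scene crop the stem's end is at about (198,272) and the ring at (195,288). I compute where both lie.

```bash
python3 - <<'E'
from h import *
import pickle
fs=pickle.load(open('f2.pkl','rb'));W,S=fs['wrist'],fs['scene'];f0=pickle.load(open('f0.pkl','rb'))
wp=lambda u,v:(240+(u-400)/2.5-.3,v/2.5-.3);sp=lambda u,v:(310+u/5-.4,210+v/5-.4)
print('tip',tri((W,wp(577,456)),(S,sp(198,270))),plane(W,wp(577,456),.106))
hsv=cv2.cvtColor(W['image'],cv2.COLOR_RGB2HSV)
m=cv2.inRange(hsv,(24,70,120),(36,255,255));m2=np.zeros_like(m);cv2.circle(m2,(315,174),18,255,-1);m&=m2
p=np.argwhere(m)[:,::-1];c=cv2.fitEllipse(cv2.convexHull(p.astype(np.float32)));print(len(p),c)
print('well W',plane(W,c[0],.0555))
sc=(348.74,266.82)
print(tri((W,c[0]),(S,sc)),tri((W,c[0]),(f0['top'],(383.6,198.28))))
# expected tip pixel from TCP
o,M=st();t=o['ee_pos']-M[:,2]*0+M[:,2]*.166
print('exp tip',t,proj(W,t),wp(577,456),proj(S,t),sp(198,270))
# tip above the well would project:
E
```

```text
tip (array([ 0.4742, -0.1898,  0.0976]), [np.float64(0.00019237435772908), np.float64(0.00019237435772904356)]) [ 0.4723 -0.1892  0.106 ]
337 ((314.919677734375, 173.5623016357422), (31.48050308227539, 32.16718292236328), 94.48763275146484)
well W [ 0.4767 -0.1858  0.0555]
(array([ 0.4764, -0.1856,  0.0593]), [np.float64(0.0005366222565649514), np.float64(0.0005366222565651615)]) (array([ 0.4737, -0.1856,  0.0699]), [np.float64(0.0004924071088124318), np.float64(0.0004924071088124421)])
t 7.175 p [ 0.4728 -0.1863  0.2723] x [-0.9804  0.1971  0.0002] y [0.1971 0.9804 0.0002] z [-0.0002  0.0003 -1.    ] F [-0.0693  0.7942 -1.847 ] gap 0.2783345304313116 58.74302387237549
exp tip [ 0.4727 -0.1863  0.1063] [313.7655 182.0473] (310.5, 182.1) [348.4135 261.3352] (349.20000000000005, 263.6)
```

Call:
move_arm(
  dr=[
    [0,0,0],
    [0,0,0],
    [0,0,0],
    [0,0,0],
  ],
  linear=[
    [-2.7,3.6,10],
    [0,0,15],
    [0,0,13],
    [0,0,0],
  ],
  gripper=[0,0,0,0],
)

```text
time: 7.68
ee_pos: [0.4756, -0.1838, 0.2326]
ee_rot: [0.099, 0.995, 0.0, -0.001]
ft_force: [0.2, -0.0, -0.5]
finger_gap: 0.273
gripper_force: 58.8
```

```bash
python3 - <<'E'
from h import *
import pickle
o,M=st()
fs={n:grab(n) for n in('scene','wrist')}
pickle.dump(fs,open('f3.pkl','wb'))
a=lambda n,x,y,w,h,s: cv2.resize(cv2.cvtColor(fs[n]['image'],cv2.COLOR_RGB2BGR)[y:y+h,x:x+w],None,fx=s,fy=s,interpolation=cv2.INTER_CUBIC)
print([proj(fs[n],[.4767,-.1858,.0555]) for n in fs])
cv2.imwrite('pics/c5.png',np.hstack([a('scene',325,240,50,60,8),a('wrist',265,110,100,120,4)]))
E
```

```text
t 7.675 p [ 0.4756 -0.1838  0.2326] x [-0.9803  0.1977  0.003 ] y [0.1977 0.9803 0.0005] z [-0.0028  0.0011 -1.    ] F [ 0.2209 -0.0352 -0.5119] gap 0.27312147890957006 58.81828486919403
[array([348.6144, 267.4522]), array([312.0102, 179.7863])]
```

View pics/c5.png

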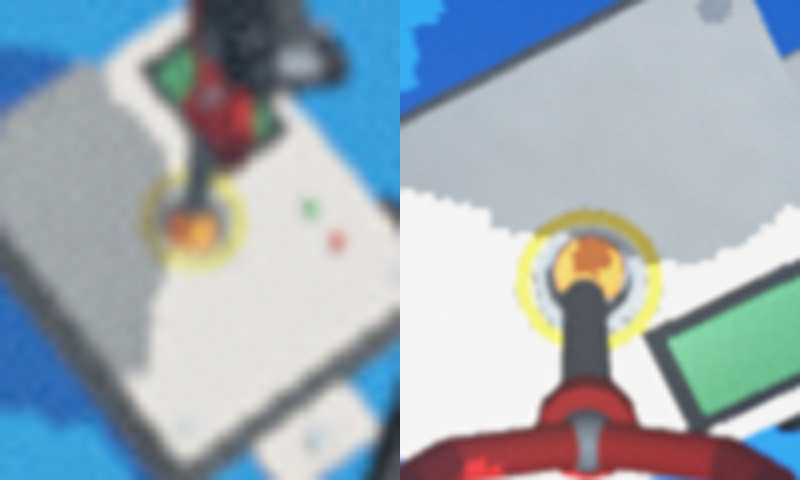

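The tip sits about 1 mm off the ring's centre: the stem is at (585,283) and the ring at (590,280) in the wrist crop, at 4 px per mm. The clearance is 5.5 mm, so I shift 1 mm and go in.

Call:
move_arm(
  dr=[
    [0,0,0],
    [0,0,0],
    [0,0,0],
    [0,0,0],
  ],
  linear=[
    [0,1.2,3],
    [0,0,7],
    [0,0,8],
    [0,0,0],
  ],
  gripper=[0,0,0,0],
)

```text
time: 8.28
ee_pos: [0.4763, -0.1828, 0.2154]
ee_rot: [0.099, 0.995, 0.0, -0.001]
ft_force: [-0.7, 0.7, -1.0]
finger_gap: 0.273
gripper_force: 58.8
```

Call:
move_arm(
  dr=[
    [0,0,0],
    [0,0,0],
    [0,0,0],
    [0,0,0],
  ],
  linear=[
    [0,0,2],
    [0,0,2],
    [0,0,2],
    [0,0,0],
  ],
  gripper=[0,0,0,0],
)

```text
time: 8.78
ee_pos: [0.4769, -0.1831, 0.2104]
ee_rot: [0.099, 0.995, -0.0, 0.0]
ft_force: [0.5, 0.6, 1.0]
finger_gap: 0.279
gripper_force: 59.0
```

Call:
move_arm(
  dr=[
    [0,0,0],
    [0,0,0],
    [0,0,0],
    [0,0,0],
  ],
  linear=[
    [0,0,2],
    [0,0,2],
    [0,0,1],
    [0,0,0],
  ],
  gripper=[0,0,0,0],
)

```text
time: 9.28
ee_pos: [0.477, -0.1831, 0.2054]
ee_rot: [0.099, 0.995, -0.0, 0.0]
ft_force: [0.3, 0.1, 4.8]
finger_gap: 0.27
gripper_force: 59.3
```

Call:
move_arm(
  dr=[
    [0,0,0],
    [0,0,0],
    [0,0,0],
  ],
  linear=[
    [0,0,1],
    [0,0,0],
    [0,0,0],
  ],
  gripper=[0,0,0],
)

```text
time: 9.65
ee_pos: [0.4772, -0.1832, 0.2049]
ee_rot: [0.099, 0.995, -0.0, 0.0]
ft_force: [-1.5, 0.2, 8.8]
finger_gap: 0.274
gripper_force: 60.2
```

Call:
move_arm(
  dr=[
    [0,0,0],
    [0,0,0],
    [0,0,0],
    [0,0,0],
    [0,0,0],
  ],
  linear=[
    [0,0,0.8],
    [0,0,0],
    [0,0,0],
    [0,0,0],
    [0,0,0],
  ],
  gripper=[0,0,0,0,0],
)

```text
time: 10.28
ee_pos: [0.4775, -0.1833, 0.2047]
ee_rot: [0.099, 0.995, -0.0, 0.001]
ft_force: [-1.8, 0.2, 13.9]
finger_gap: 0.272
gripper_force: 60.8
```

Call:
move_arm(
  dr=[
    [0,0,0],
    [0,0,0],
    [0,0,0],
    [0,0,0],
    [0,0,0],
  ],
  linear=[
    [0,0,0],
    [0,0,0],
    [0,0,0],
    [0,0,0],
    [0,0,0],
  ],
  gripper=[0,0,0,0,0],
)

```text
time: 10.9
ee_pos: [0.4774, -0.1833, 0.2047]
ee_rot: [0.099, 0.995, -0.0, 0.001]
ft_force: [-2.1, 1.7, 14.4]
finger_gap: 0.272
gripper_force: 60.8
```

The force climbed to 14 N with no further travel, so the button is on its stop. It has been held for over 1.2 s. Now I withdraw and go back.

Call:
move_arm(
  dr=[
    [0,0,0],
    [0,0,0],
    [0,0,0],
    [0,0,0],
    [0,0,0],
  ],
  linear=[
    [0,0,-8],
    [0,0,-15],
    [0,0,-20],
    [0,0,-20],
    [0,0,-8],
  ],
  gripper=[0,0,0,0,0],
)

```text
time: 11.52
ee_pos: [0.4772, -0.1832, 0.2758]
ee_rot: [0.099, 0.995, -0.0, 0.001]
ft_force: [-0.2, 0.2, -1.4]
finger_gap: 0.272
gripper_force: 58.9
```

Call:
move_arm(
  dr=[
    [0,0,0],
    [0,0,0],
    [0,0,0],
    [0,0,0],
    [0,0,0],
  ],
  linear=[
    [16,20,0],
    [24,32,0],
    [24,35,0],
    [24,35,0],
    [24,35,0],
  ],
  gripper=[0,0,0,0,0],
)

```text
time: 12.15
ee_pos: [0.3959, -0.0052, 0.2736]
ee_rot: [0.1, 0.995, 0.0, -0.001]
ft_force: [1.1, 0.1, -0.2]
finger_gap: 0.272
gripper_force: 58.9
```

Call:
move_arm(
  dr=[
    [0,0,0],
    [0,0,0],
    [0,0,0],
    [0,0,0],
    [0,0,0],
  ],
  linear=[
    [24,35,0],
    [24,35,0],
    [24,35,0],
    [12,35,0],
    [0,30,0],
  ],
  gripper=[0,0,0,0,0],
)

```text
time: 12.78
ee_pos: [0.347, 0.1775, 0.2737]
ee_rot: [0.099, 0.995, -0.0, -0.001]
ft_force: [0.2, 0.4, -0.6]
finger_gap: 0.273
gripper_force: 58.8
```

```bash
python3 - <<'E'
from h import *
o,M=st();tool(M,np.array([.3612,.2339,.2737])-o['ee_pos'])
E
```

```text
t 12.775 p [0.347  0.1775 0.2737] x [-0.9805  0.1965  0.0014] y [ 0.1965  0.9805 -0.0006] z [-0.0015 -0.0003 -1.    ] F [ 0.2111  0.3867 -0.5671] gap 0.272898139497199 58.82297158241272
tool mm [-2.8543 58.0652  0.0068]
```

Call:
move_arm(
  dr=[
    [0,0,0],
    [0,0,0],
    [0,0,0],
    [0,0,0],
    [0,0,0],
  ],
  linear=[
    [0,25,0],
    [0,20,0],
    [0,10,20],
    [0,0,25],
    [0,0,10],
  ],
  gripper=[0,0,0,0,0],
)

```text
time: 13.4
ee_pos: [0.3589, 0.2297, 0.2179]
ee_rot: [0.099, 0.995, -0.001, -0.001]
ft_force: [0.4, -0.3, -1.5]
finger_gap: 0.275
gripper_force: 58.7
```

Call:
move_arm(
  dr=[
    [0,0,0],
    [0,0,0],
  ],
  linear=[
    [0,0,0],
    [0,0,0],
  ],
  gripper=[0,0],
)

```text
time: 13.65
ee_pos: [0.3606, 0.2303, 0.2202]
ee_rot: [0.1, 0.995, 0.0, 0.0]
ft_force: [-0.2, 0.5, -1.0]
finger_gap: 0.275
gripper_force: 58.7
```

```bash
python3 - <<'E'
from h import *
import pickle
o,M=st();tool(M,np.array([.4275,.2204,.2184])-o['ee_pos'])
fs={n:grab(n) for n in('scene','top','wrist')}
pickle.dump(fs,open('f4.pkl','wb'))
a=lambda n,x,y,w,h,s: cv2.resize(cv2.cvtColor(fs[n]['image'],cv2.COLOR_RGB2BGR)[y:y+h,x:x+w],None,fx=s,fy=s,interpolation=cv2.INTER_CUBIC)
cv2.imwrite('pics/c6.png',np.hstack([a('scene',235,90,100,100,4),a('wrist',220,200,200,200,2)]))
E
```

```text
t 13.65 p [0.3606 0.2303 0.2202] x [-0.9802  0.1982 -0.0008] y [0.1982 0.9802 0.0007] z [ 0.0009  0.0005 -1.    ] F [-0.2023  0.5057 -0.9826] gap 0.2746258303459418 58.70398163795471
tool mm [-67.4951   3.4958   1.8787]
```

View pics/c6.png

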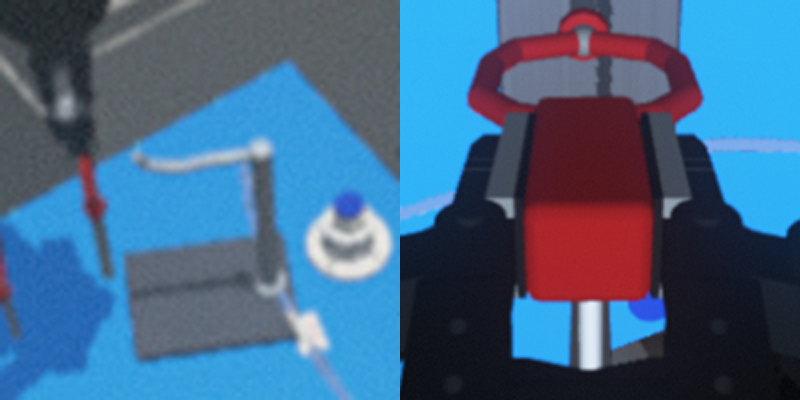

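The key sits in the gripper as before (eye at 468–702) and is clear of the hook. I correct 3.5 mm sideways and thread it on.

Call:
move_arm(
  dr=[
    [0,0,0],
    [0,0,0],
    [0,0,0],
    [0,0,0],
    [0,0,0],
  ],
  linear=[
    [0,3.5,1.5],
    [-8,0,0],
    [-12,0,0],
    [-12,0,0],
    [-12,0,0],
  ],
  gripper=[0,0,0,0,0],
)

```text
time: 14.42
ee_pos: [0.4052, 0.2246, 0.2179]
ee_rot: [0.1, 0.995, -0.0, 0.0]
ft_force: [0.1, -0.1, -1.2]
finger_gap: 0.273
gripper_force: 58.8
```

Call:
move_arm(
  dr=[
    [0,0,0],
    [0,0,0],
    [0,0,0],
    [0,0,0],
  ],
  linear=[
    [-12,0,0],
    [-10,0,0],
    [0,0,0],
    [0,0,0],
  ],
  gripper=[0,0,0,0],
)

```text
time: 14.92
ee_pos: [0.4253, 0.2205, 0.2179]
ee_rot: [0.099, 0.995, -0.0, -0.0]
ft_force: [-0.6, 0.3, -0.9]
finger_gap: 0.274
gripper_force: 58.8
```

```bash
python3 - <<'E'
from h import *
o,M=st();tool(M,np.array([.4272,.2200,.191])-o['ee_pos'])
E
```

```text
t 14.925 p [0.4253 0.2205 0.2179] x [-0.9802  0.198   0.0005] y [ 0.198   0.9802 -0.0002] z [-0.0005 -0.0001 -1.    ] F [-0.622   0.2726 -0.8823] gap 0.274493077751582 58.83435130119324
tool mm [-1.9272 -0.1178 26.871 ]
```

Call:
move_arm(
  dr=[
    [0,0,0],
    [0,0,0],
    [0,0,0],
    [0,0,0],
    [0,0,0],
  ],
  linear=[
    [-1.9,0,6],
    [0,0,8],
    [0,0,6],
    [0,0,4],
    [0,0,0],
  ],
  gripper=[0,0,0,0,0],
)

```text
time: 15.55
ee_pos: [0.4273, 0.2201, 0.1936]
ee_rot: [0.099, 0.995, -0.0, -0.0]
ft_force: [-0.1, -0.8, -1.0]
finger_gap: 0.272
gripper_force: 58.8
```

Call:
move_arm(
  dr=[
    [0,0,0],
    [0,0,0],
    [0,0,0],
    [0,0,0],
  ],
  linear=[
    [0,0,1],
    [0,0,1],
    [0,0,0],
    [0,0,0],
  ],
  gripper=[0,0,0,0],
)

```text
time: 16.05
ee_pos: [0.4276, 0.2202, 0.1921]
ee_rot: [0.099, 0.995, 0.0, 0.0]
ft_force: [-0.9, 0.0, -1.3]
finger_gap: 0.272
gripper_force: 58.8
```

Call:
move_arm(
  dr=[
    [0,0,0],
    [0,0,0],
    [0,0,0],
    [0,0,0],
  ],
  linear=[
    [0,0,1],
    [0,0,0.5],
    [0,0,0],
    [0,0,0],
  ],
  gripper=[0,0,0,0],
)

```text
time: 16.55
ee_pos: [0.4278, 0.2203, 0.1914]
ee_rot: [0.099, 0.995, 0.0, 0.0]
ft_force: [-3.1, -2.1, 8.6]
finger_gap: 0.277
gripper_force: 60.2
```

Seated on the saddle. I relieve the push and open slowly.

Call:
move_arm(
  dr=[
    [0,0,0],
    [0,0,0],
    [0,0,0],
    [0,0,0],
    [0,0,0],
  ],
  linear=[
    [0,0,-0.8],
    [0,0,0],
    [0,0,0],
    [0,0,0],
    [0,0,0],
  ],
  gripper=[0,0,0.28,0.3,0.32],
)

```text
time: 17.18
ee_pos: [0.4275, 0.2202, 0.1911]
ee_rot: [0.099, 0.995, -0.0, -0.0]
ft_force: [-0.3, -0.4, 0.0]
finger_gap: 0.322
gripper_force: 0.0
```

Call:
move_arm(
  dr=[
    [0,0,0],
    [0,0,0],
    [0,0,0],
    [0,0,0],
    [0,0,0],
  ],
  linear=[
    [0,0,0],
    [0,0,0],
    [0,0,0],
    [0,0,0],
    [0,0,0],
  ],
  gripper=[0.36,0.42,0.55,0.75,1],
)

```text
time: 17.8
ee_pos: [0.4275, 0.2202, 0.1913]
ee_rot: [0.099, 0.995, -0.0, -0.0]
ft_force: [-0.4, -0.7, -0.8]
finger_gap: 0.934
gripper_force: 0.0
```

Call:
move_arm(
  dr=[
    [0,0,0],
    [0,0,0],
    [0,0,0],
    [0,0,0],
    [0,0,0],
  ],
  linear=[
    [0,0,0],
    [0,0,0],
    [0,0,0],
    [0,0,0],
    [0,0,0],
  ],
  gripper=[1,1,1,1,1],
)

```text
time: 18.42
ee_pos: [0.4275, 0.2202, 0.1913]
ee_rot: [0.099, 0.995, 0.0, 0.0]
ft_force: [-0.6, -0.7, -0.2]
finger_gap: 0.999
gripper_force: 0.0
```

```bash
python3 - <<'E'
from h import *
import pickle
st();P=[]
def m(f,c):
    h=cv2.cvtColor(f['image'],cv2.COLOR_RGB2HSV);k=cv2.inRange(h,(0,130,50),(8,255,255))|cv2.inRange(h,(172,130,50),(180,255,255))
    z=np.zeros_like(k);cv2.circle(z,c,75,255,-1);p=np.argwhere(k&z)[:,::-1];return len(p),p.mean(0),p.min(0),p.max(0)
for i in range(4): f=grab('wrist');print(m(f,(315,260)))
a=cv2.cvtColor(f['image'],cv2.COLOR_RGB2BGR)
cv2.imwrite('pics/c7.png',a)
E
```

```text
t 18.425 p [0.4275 0.2202 0.1913] x [-0.9802  0.1979 -0.    ] y [0.1979 0.9802 0.    ] z [ 0.  0. -1.] F [-0.5931 -0.7175 -0.2102] gap 0.9987804119885799 0.0
(5284, array([319.5638, 282.2651]), array([255, 210]), array([369, 335]))
(5317, array([319.5518, 282.2167]), array([255, 210]), array([369, 335]))
(5301, array([319.5797, 282.3203]), array([255, 210]), array([369, 335]))
(5305, array([319.4526, 282.3035]), array([255, 209]), array([369, 335]))
```

View pics/c7.png

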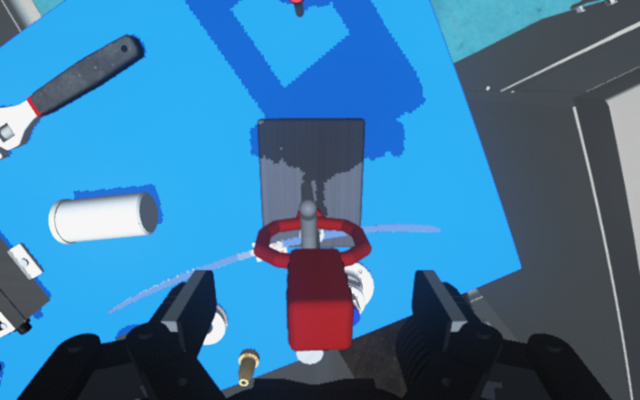

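The key hangs on the hook (eye at (312,240), grip at (320,300)), still, with the fingers clear on both sides. I retreat straight up.

Call:
move_arm(
  dr=[
    [0,0,0],
    [0,0,0],
    [0,0,0],
    [0,0,0],
    [0,0,0],
  ],
  linear=[
    [0,0,-12],
    [0,0,-25],
    [0,0,-35],
    [0,0,-35],
    [0,0,-20],
  ],
  gripper=[1,1,1,1,1],
)

```text
time: 19.25
ee_pos: [0.4281, 0.2205, 0.3211]
ee_rot: [0.099, 0.995, 0.001, 0.001]
ft_force: [0.4, -0.0, 0.2]
finger_gap: 1.002
gripper_force: 0.0
```

Call:
move_arm(
  dr=[
    [0,0,0],
    [0,0,0],
    [0,0,0],
    [0,0,0],
    [0,0,0],
  ],
  linear=[
    [0,0,0],
    [0,0,0],
    [0,0,0],
    [0,0,0],
    [0,0,0],
  ],
  gripper=[1,1,1,1,1],
)

```text
time: 19.88
ee_pos: [0.4274, 0.2201, 0.3179]
ee_rot: [0.099, 0.995, -0.0, -0.0]
ft_force: [0.0, -0.3, 0.2]
finger_gap: 1.0
gripper_force: 0.0
```

```bash
python3 - <<'E'
from h import *
st()
for i in range(3):
    f=grab('wrist');h=cv2.cvtColor(f['image'],cv2.COLOR_RGB2HSV);k=cv2.inRange(h,(0,130,50),(8,255,255))|cv2.inRange(h,(172,130,50),(180,255,255))
    c=proj(f,[.4275,.2176,.22]);z=np.zeros_like(k);cv2.circle(z,(int(c[0]),int(c[1])),60,255,-1);p=np.argwhere(k&z)[:,::-1];print(c,len(p),p.mean(0),p.min(0),p.max(0))
# grip top outline: expected corners
Y=np.array([.197,.98,0]);X=np.array([.98,-.197,0]);g=np.array([.4275,.2176,.230])
print([proj(f,g+a*.011*X+b*.012*Y) for a in(-1,1) for b in(-1,1)], 'eye',[proj(f,g+[0,0,-.08]+b*.032*Y) for b in(-1,1)])
E
```

```text
t 19.875 p [0.4274 0.2201 0.3179] x [-0.9802  0.1979  0.0007] y [ 0.1978  0.9802 -0.0005] z [-0.0007 -0.0003 -1.    ] F [ 0.0024 -0.34    0.2124] gap 0.9996204444752008 0.0
[310.4903 205.8157] 1407 [314.5949 199.5295] [278 170] [347 224]
[310.4291 205.6928] 1409 [314.5053 199.3847] [278 170] [347 224]
[310.3838 205.5983] 1412 [314.539  199.3761] [278 169] [347 224]
[array([293.0272, 195.1673]), array([327.3969, 195.1791]), array([293.593 , 224.5175]), array([327.0036, 224.5321])] eye [array([276.6147, 181.7751]), array([345.5516, 181.7972])]
```

The key is back in its starting pose: the eye spans pixel columns 278–347 against an expected 277–346. It is still, and the robot is clear.

```bash
python3 -c "
from workcell import robot
print(robot.close_job())"
```

```text
the job is handed in; nothing more can be done
None
```

The job is handed in, at about 20 s of the 64 s allowed: I pressed the orange button to its stop with the key's tip and held it over 1.2 s, then hung the key back on its hook, upright and still, with the gripper clear and the path kept clear of the filter, jar and torch.

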